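Seat a tumbler's bat on the pins of the pottery wheel

TASK

Carry the eight-sided white tumbler upright, together with the square plywood bat it is fixed to, onto the small pottery wheel: set the bat down gently on the wheel head and nudge it about until its two holes drop over the two pins and it lies flat, fully home, then let go. Feel for the pins and do not force it, for a hard press or knock against the wheel breaks the tumbler loose. Leave the bowl on the other bat and the small glaze jar beside the wheel where they are.

Things in the scene. Friction and masses are not known exactly. Their poses are not given: they have to be found in the camera images.
- tumbler_mid (a point): centre of the eight-sided white tumbler, half-way up it, 52.5 mm above its bat's underside. It is 58 mm across flats, 85 mm high, open at the top, 5 mm wall; flats 24 mm wide, upright, two pairs facing along the bat's x and y axes. Fixed to the middle of the bat, one piece, 0.3 to 0.5 kg. It stands a firm grip, but breaks loose if pressed or knocked against the wheel with over 40 N.
- bat_under (a point): centre of the underside of the tumbler's bat, a plywood square 140 x 140 mm, 10 mm thick, right under the tumbler. x axis along the line of its two holes, y along its other side, z up. It may go on the wheel either way round.
- hole_round (a point): centre, at the underside of the bat, of its round through hole, 12 mm across; on the bat's x axis, 50 mm to the -x side of the centre. Axes as the bat's
- hole_slot (a point): centre, at the underside of the bat, of its slotted through hole, 15 mm along the bat's x and 12 mm along its y; on the bat's x axis, 50 mm to the +x side of the centre. Axes as the bat's
- wheel: table-top pottery wheel, switched off: white housing 240 x 190 mm, 78 mm high, a grey splash pan on it 198 mm across, its rim 98 mm above the table, and in that the round aluminium head, 150 mm across. Fixed; origin on the table under the housing's centre, z up, x along its long side, control knob at -x. The head does not turn; wood slides easily on it. Two steel bat pins stand on it.
- wheel_top (a point): point over the housing's centre at the height of the head's flat face, 115 mm above the table; axes as the wheel's. Two pins, 10 mm across, 6 mm high, 1.3 mm chamfer stand on it 100 mm apart along this x. The head's bearing is bolted in belt-tension slots: the midpoint of the pins is up to 10 mm off this point along x and up to 6 mm along y; not measured.
- bowl_ware: wide white bowl, 104 mm across, on a square plywood bat just like the tumbler's, 58 mm high in all; not to be moved. Origin at the centre of its underside
- jar_a: small closed glaze jar, 52 mm across, 62 mm high; not to be moved. Origin at the centre of its underside
Mind the look-alikes: they are no part of the job. Leave any orange or purple look-alike of the part that bears tumbler_mid alone.

How it is judged:
On the way, in this order (a step that is already met when the one before it is completed fails the run):
1. the tumbler is lifted on its bat, clear of the table and upright (height (world z) of bat_under above 0.03 m and angle between bat_under's own z axis and vertical below 0.2 rad), for 0.2 s.
2. the bat lies flat on the wheel head, both pins in its holes (z of bat_under in the frame of wheel_top between -0.003 and 0.0025 m and horizontal distance between bat_under and wheel_top below 0.0145 m and angle between bat_under's own z axis and vertical below 0.03 rad), for 0.2 s.
At the end, for the whole second after the job is handed in: the bat's underside lies on the wheel head's face (within 2.5 mm of its height, level within 0.03 rad) with both pins in its holes, its centre within 14.5 mm of the housing's centre, at rest and released (all of step 2 and linear speed of ware below 0.01 m/s and angular speed of ware below 0.05 rad/s); the robot touches nothing.
It fails at once if the tumbler's bat is pressed or knocked against the wheel with more than 40 N (contact force between ware and wheel above 40 N).
It fails at once if the tumbler tips by more than 0.35 rad (angle between bat_under's own z axis and vertical above 0.35 rad).
It fails at once if the bowl on the other bat or the small glaze jar beside the wheel is moved by more than 30 mm (distance of any of bowl_ware, jar_a from where it was at the start of the episode above 0.03 m).
It also fails if it takes over 72 s, if anything falls off the work surface, if the arm or the gripper's body presses on something with over 40 N, if the wrist force passes 120 N, or if a joint passes its speed limit or range.

ROBOT

A 7-joint arm with a two-finger parallel gripper is mounted at the origin on the work surface. World frame = base frame: x ahead of the robot, y to its left, z up, the work surface at z = 0. Lengths are in m, angles in rad, forces in N, time in s.
With the tool pointing down it reaches from about 0.35 to 0.9 m from the base axis. Payload 7.2 kg.
Tool frame: the origin (TCP) lies on the mounting face of the last link; the fingertips stand ctrl.tcp_to_tips ahead of it and the grasp point (between the pads) lies 163 mm ahead of it (ctrl.tcp_to_tips is the distance from the TCP to the fingertips, in m); z points along the fingers, y is the line along which they close (so a half turn about z gives the same grasp; the last joint's range is limited). The gripper opens to 88 mm and grips with 3 to 60 N. Pads are 20 mm wide; open, the fingers measure 115 mm over their backs; the gripper's body (75 mm by 178 mm) begins 61 mm behind the grasp point.
Start: joints at [-1.364, 0.411, -0.013, 1.596, 0.006, 1.134, -0.082], TCP at [0.17, 0.602, 0.405] pointing down, gripper open.
Joint ranges: [-2.95, 2.95], [-0.29, 1.99], [-1.47, 1.44], [0.14, 2.54], [-1.03, 4.17], [0.13, 1.85], [-2.86, 2.86]. Speed limits (rad/s): [2.39, 2.39, 3.01, 3.01, 3.14, 3.14, 3.14].

INTERFACE

Orientations are given as a 3x3 rotation matrix whose columns are the frame's x, y, z axes.
In Python, from workcell import ctrl gives the robot as it stands. The module is installed in compiled form; this text tells all that it offers. Calls block until the motion is done:
- ctrl.move_to(position, orientation): joint-space move of the TCP to a pose.
- ctrl.move_linear(position, rotation=None, max_speed=0.15, stop_force=None): straight line of the TCP; rotation=None keeps the orientation; max_speed is the mean speed in m/s. With stop_force (N) it stops when the force on the tool has changed by that much, and returns True; else False.
- ctrl.move_j(angles): joint-space move.
- ctrl.open_gripper() and ctrl.close_gripper(effort=None): open the fingers fully, or close them until they stop; effort is the grip in N (None keeps the last).
- ctrl.sleep(seconds).
- ctrl.solve_ik(position, orientation): joint angles nearest the present ones, or None.
- ctrl.read_camera(name): name is "scene" or "side" or "wrist"; returns a dict with "pixels" (420x560x3 uint8, blue, green, red), "range_z" (420x560 float32, m along the optical axis (not along the pixel's ray), 0 where there is no reading), "camera_matrix" (3x3 intrinsics, pixels), "R" (3x3) and "t" (3): a world point X has camera coordinates R X + t; the wrist camera has in their place "hand_eye" (4x4, takes a point from camera to tool coordinates, whose origin is the TCP and whose axes are the flange's). Camera axes: x right, y down, z forward; pixel columns grow to the right and rows downward; lengths in m; the calibration is good to about 2 mm. The wrist camera is an equidistant fisheye: a pixel r from the principal point sees the ray r / f radians off the axis. A picture is of the moment at which its call begins: read the wrist's pose just before it.
A pose or a line that the arm cannot do raises ctrl.IKError and nothing moves.
- ctrl.sign_off(): hands the job in; it is judged then, once.
Readings, each from a call of its own:
- ctrl.current_t(): time.
- ctrl.current_joint_positions(): joint angles.
- ctrl.current_joint_velocities(): joint speeds.
- ctrl.current_joint_efforts(): joint torques, N m.
- ctrl.current_ee_pos(): TCP position.
- ctrl.current_ee_rot(): TCP orientation.
- ctrl.current_contact_force(): force on the tool from outside, world axes, zero at the start.
- ctrl.current_ft_torque(): the same for the moment, N m.
- ctrl.current_opening(): opening from 0.0 (shut) to 1.0 (fully open).
- ctrl.current_grip_force(): force on a finger pad.
Only numpy, scipy, OpenCV 4.12 (cv2) and the standard library are available. Lean on these libraries where they do the work, as an engineer would, in place of code of your own. Each camera call takes 0.05 s, during which the arm holds its last target. There are 200 camera calls.

## Working session

There is one attempt and no reset: what is moved stays moved. The work goes in short steps, each a Python script; the robot and the scene stay as the last script left them, time stands still between calls to the robot, and variables do not carry over. Pictures are saved under pics/ and viewed, at most 10 in all, crops included, and the job is handed in when it is done.

```bash
mkdir -p pics; cat > h.py <<'E'
import numpy as np, cv2, pickle
from workcell import ctrl
def grab(n):
    c=ctrl.read_camera(n); pickle.dump(c,open(n+'.pkl','wb')); return c
def load(n): return pickle.load(open(n+'.pkl','rb'))
def world(c,u,v,d=None):
    d=c['range_z'][v,u] if d is None else d
    p=np.linalg.inv(c['camera_matrix'])@np.array([u,v,1.])*d
    return c['R'].T@(p-c['t'])
def cloud(c):
    v,u=np.mgrid[:420,:560]; d=c['range_z']
    p=np.stack([u*d,v*d,d],-1)@np.linalg.inv(c['camera_matrix']).T
    return (p-c['t'])@c['R']
E
python3 - <<'E'
from h import *
a=grab('scene');b=grab('side')
cv2.imwrite('pics/scene.png',a['pixels']);cv2.imwrite('pics/side.png',b['pixels'])
print(ctrl.tcp_to_tips,ctrl.current_t(),ctrl.current_ee_rot().round(3))
for c in(a,b):print(-c['R'].T@c['t'])
E
```

```text
0.182 0.1 [[-0.962  0.271 -0.   ]
 [ 0.271  0.962 -0.001]
 [-0.    -0.001 -1.   ]]
[1.19252059 0.04744753 0.99223616]
[ 0.04342457 -0.48313005  0.86618409]
```

View pics/scene.png

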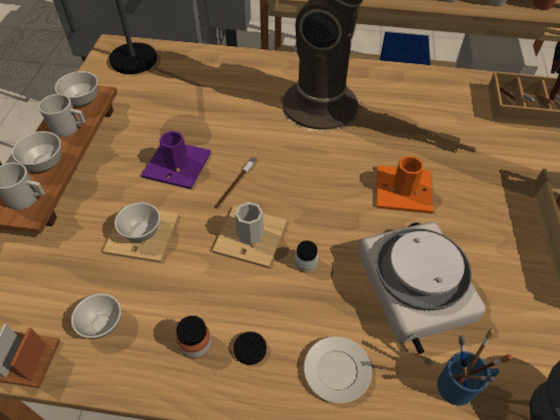

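View pics/side.png

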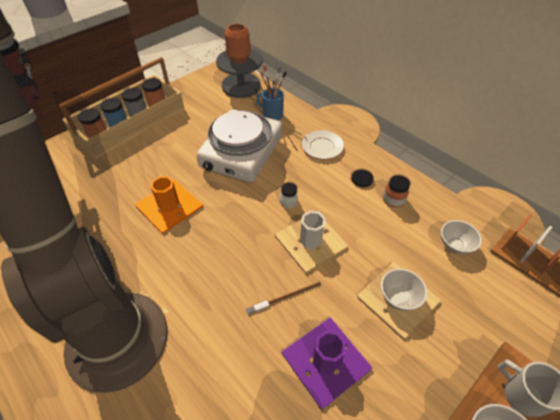

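Candidates: white tumbler on plain bat at scene (250,222), purple look-alike (172,150), orange look-alike (409,175), and bowl on plain bat (137,223). By the description it is the white one at (250,222). I'll check it in one close crop.

```bash
python3 - <<'E'
from h import *
a=load('scene');b=load('side')
A=cv2.resize(a['pixels'][190:275,200:300],(600,510),interpolation=cv2.INTER_CUBIC)
W=a['pixels'][215:355,350:490]
cv2.imwrite('pics/crop1.png',np.hstack([cv2.resize(A,(400,340)),cv2.resize(W,(340,340),interpolation=cv2.INTER_CUBIC)]))
for n,c in(('scene',a),('side',b)):
    P=cloud(c); ok=c['range_z']>0
    boxes={'scene':((205,200,295,270),(352,215,490,350),(292,238,322,275)),'side':((272,205,350,272),(192,103,288,185),(276,180,302,210))}[n]
    for k,(u0,v0,u1,v1) in zip(('bat','wheel','jar'),boxes):
        Q=P[v0:v1,u0:u1][ok[v0:v1,u0:u1]]
        def rect(lo,hi):
            q=Q[(Q[:,2]>lo)&(Q[:,2]<hi)]
            r=cv2.minAreaRect((q[:,:2]*1000).astype(np.float32)); return len(q),np.round(r[0],1),np.round(r[1],1),round(r[2],1),np.median(q[:,2]).round(4)
        if k=='bat': print(n,k,rect(.006,.014),'tumbler',rect(.03,.1),'rim',rect(.089,.1))
        if k=='wheel': print(n,k,rect(.07,.083),'rim',rect(.09,.104),'head',rect(.11,.119))
        if k=='jar': print(n,k,rect(.055,.07))
E
```

```text
scene bat (1925, array([ 515.2, -140. ]), array([183.9, 166.4]), 81.0, np.float64(0.0098)) tumbler (873, array([ 513.6, -117.7]), array([58.6, 61.3]), 81.2, np.float64(0.0715)) rim (214, array([ 513.4, -117.9]), array([59.6, 58.3]), 35.5, np.float64(0.0942))
scene wheel (3748, array([600.2, 268.2]), array([237.1, 187. ]), 24.5, np.float64(0.078)) rim (681, array([599. , 268.8]), array([195.9, 197.6]), 70.1, np.float64(0.0962)) head (3488, array([595.7, 272.9]), array([148.9, 149.2]), 3.9, np.float64(0.1147))
scene jar (317, array([569.2,  22.2]), array([47.9, 44.6]), 5.7, np.float64(0.0615))
side bat (1609, array([528.5, -83.9]), array([211.8, 162.6]), 80.8, np.float64(0.0105)) tumbler (698, array([ 512. , -116.6]), array([59.5, 57.9]), 35.6, np.float64(0.0721)) rim (185, array([ 511.6, -116.4]), array([58.5, 57.7]), 80.7, np.float64(0.095))
side wheel (1374, array([637.8, 287.3]), array([329.4, 187.5]), 24.6, np.float64(0.0784)) rim (293, array([595.2, 267.6]), array([192.1, 195.7]), 54.8, np.float64(0.0964)) head (1279, array([593.8, 274.4]), array([150.6, 146.5]), 61.8, np.float64(0.1157))
side jar (182, array([566.3,  22.2]), array([44.8, 45.3]), 51.8, np.float64(0.0624))
```

View pics/crop1.png

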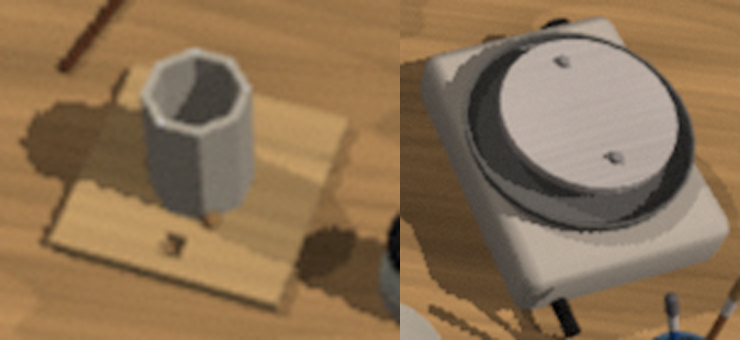

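The crop confirms it: the plain white octagon sits on its plywood bat, with a near hole at scene px (243,251). The two pins are at scene px (417,240) and (438,280). Next I'll compute the hole and pins and take wrist views over the wheel and the tumbler.

```bash
cat >> h.py <<'E'
def atz(c,u,v,z):
    C=-c['R'].T@c['t']; d=c['R'].T@np.linalg.inv(c['camera_matrix'])@np.array([u,v,1.])
    return C+d*(z-C[2])/d[2]
def down(yaw): # tool z down, tool y (closing) at world angle yaw
    y=np.array([np.cos(yaw),np.sin(yaw),0]); z=np.array([0,0,-1.]); return np.stack([np.cross(y,z),y,z],1)
def wgrab(n):
    p,R=ctrl.current_ee_pos(),ctrl.current_ee_rot(); c=ctrl.read_camera('wrist'); c['p'],c['Rt']=p,R
    pickle.dump(c,open(n+'.pkl','wb')); return c
def wray(c,u,v):
    K=c['camera_matrix']; x=(u-K[0,2])/K[0,0]; y=(v-K[1,2])/K[1,1]; r=np.hypot(x,y)
    d=np.array([x/r*np.sin(r),y/r*np.sin(r),np.cos(r)]) if r>0 else np.array([0,0,1.])
    H=c['hand_eye']; return c['Rt']@H[:3,3]+c['p'], c['Rt']@H[:3,:3]@d
def watz(c,u,v,z):
    o,d=wray(c,u,v); return o+d*(z-o[2])/d[2]
def wpix(c,X):
    H=np.linalg.inv(c['hand_eye']); q=H[:3,:3]@(c['Rt'].T@(X-c['p']))+H[:3,3]
    th=np.arctan2(np.hypot(q[0],q[1]),q[2]); K=c['camera_matrix']; s=th/np.hypot(q[0],q[1])
    return K[0,0]*q[0]*s+K[0,2],K[1,1]*q[1]*s+K[1,2]
E
python3 - <<'E'
from h import *
a=load('scene')
print('hole',atz(a,243.2,250.8,.01)); p=atz(a,416.7,240.5,.120);q=atz(a,438.5,279.6,.120);print('pins',p,q,(p+q)/2,np.degrees(np.arctan2(*(q-p)[1::-1])))
r=np.radians
for nm,(x,y,z) in {'wheel':(.55,.25,.44),'tum':(.46,-.117,.40)}.items():
    best=None
    for k in (24.5,-65.5) if nm=='wheel' else (-9,81):
        s=ctrl.solve_ik([x,y,z],down(r(k))); s2=ctrl.solve_ik([x,y,z],down(r(k+180)))
        print(nm,k,None if s is None else s.round(2),None if s2 is None else s2.round(2))
E
```

```text
hole [ 0.56330851 -0.12575091  0.01      ]
pins [0.55364949 0.25073576 0.12      ] [0.64318532 0.29205755 0.12      ] [0.5984174  0.27139666 0.12      ] 24.7738528800692
wheel 24.5 [-0.8   0.36  0.39  1.62 -0.14  1.19  0.05] [-1.3   0.62  1.26  1.65 -0.61  1.32 -2.65]
wheel -65.5 [-0.96  0.39  0.62  1.63 -0.24  1.2  -1.43] [-0.6   0.35  0.12  1.61 -0.04  1.19  1.53]
tum -9 [-0.71  0.22  1.02  2.   -0.22  1.04  0.25] [-0.88  0.33  1.29  2.   -0.37  1.07 -2.72]
tum 81 [-0.66  0.2   0.94  2.   -0.19  1.03  1.79] [-0.78  0.25  1.11  2.   -0.26  1.04 -1.28]
```

```bash
python3 - <<'E'
from h import *
r=np.radians
ctrl.move_to([.56,.245,.40],down(r(24.6))); ctrl.sleep(.2)
c=wgrab('w1'); print(c['hand_eye'].round(3).tolist(),c['camera_matrix'][0])
ctrl.move_to([.45,-.107,.33],down(r(-9))); ctrl.sleep(.2)
d=wgrab('w2')
cv2.imwrite('pics/w.png',cv2.resize(np.hstack([c['pixels'],d['pixels']]),(800,300),interpolation=cv2.INTER_AREA))
print(wpix(c,np.array([.5536,.2507,.12])),wpix(c,np.array([.643,.292,.12])),wpix(d,np.array([.513,-.117,.095])),wpix(d,np.array([.563,-.1257,.01])),ctrl.current_t())
E
```

```text
[[0.001, -0.956, -0.292, 0.081], [1.0, 0.0, 0.001, 0.001], [-0.001, -0.292, 0.956, 0.02], [0.0, 0.0, 0.0, 1.0]] [325.1922621    0.         277.39344743]
(np.float64(272.32762262270353), np.float64(201.24405543565405)) (np.float64(386.70751069361256), np.float64(201.32026483983313)) (np.float64(364.32778523411525), np.float64(229.25554436811743)) (np.float64(391.3493414962623), np.float64(199.1401276894945)) 3.9083
```

View pics/w.png

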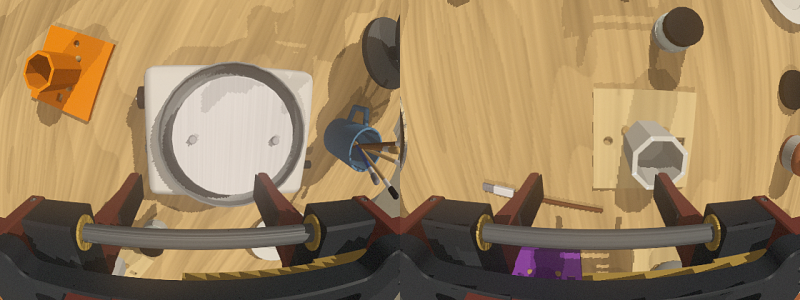

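```bash
python3 - <<'E'
from h import *
c,d=load('w1')['pixels'],load('w2')['pixels']
f=lambda im,u,v,w,h,s:cv2.resize(im[v:v+h,u:u+w],None,fx=s,fy=s,interpolation=cv2.INTER_CUBIC)
top=np.hstack([f(c,248,176,40,24,10),f(c,367,176,40,24,10)])
bot=np.hstack([f(d,260,115,160,160,2.25),f(d,272,178,44,36,10)])
bot=bot[:, :800]
cv2.imwrite('pics/crops.png',np.vstack([top,bot])); 
E
```

```text
(no output)
```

View pics/crops.png

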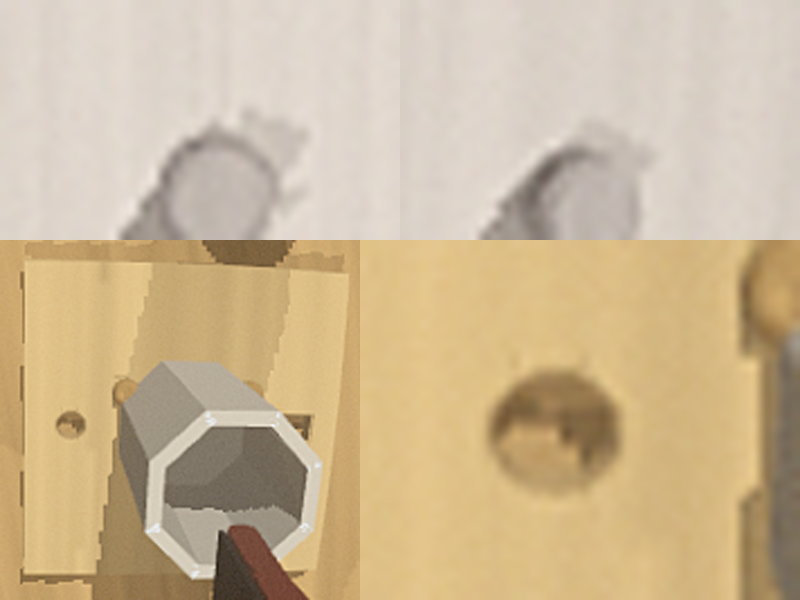

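The view shows both pin tops at wrist px (269.6,194.6) and (386,195.6), the round hole at (291,196.7) and the slot near (392,197). The tumbler rim is centred at about (363.6,228.8).

```bash
python3 - <<'E'
from h import *
c,d=load('w1'),load('w2')
p=watz(c,269.6,194.6,.121);q=watz(c,386,195.6,.121)
print('pins',p,q,'mid',(p+q)/2,np.linalg.norm(q-p),np.degrees(np.arctan2(*(q-p)[1::-1])))
print('hole',watz(d,291.05,196.65,.01),'slot~',watz(d,392,197,.01),'rim',watz(d,363.6,228.8,.095))
tl,tr,bl=[watz(d,*k,.01) for k in((271.1,123.9),(414.7,129.2),(271.1,262.6))]
for k in(tr-tl,tl-bl):print(np.linalg.norm(k),np.degrees(np.arctan2(k[1],k[0])))
print('centre',(tr+bl)/2)
print(c['p'],d['p'],c['Rt'].round(4).tolist())
E
```

```text
pins [0.54910435 0.25519765 0.121     ] [0.63939071 0.29624342 0.121     ] mid [0.59424753 0.27572054 0.121     ] 0.09917853678090252 24.447384684743593
hole [ 0.4639501  -0.10811183  0.01      ] slot~ [ 0.56381755 -0.12358503  0.01      ] rim [ 0.51247765 -0.11655444  0.095     ]
0.13886750746193835 -9.002060404342295
0.1389089166235262 80.84880338135252
centre [ 0.51353483 -0.11657763  0.01      ]
[0.55963097 0.24595858 0.39993123] [ 0.45061318 -0.10616855  0.33003841] [[-0.4178, 0.9085, -0.0002], [0.9085, 0.4178, 0.0002], [0.0003, -0.0001, -1.0]]
```

```bash
python3 - <<'E'
from h import *
r=np.radians
R=down(r(-9.05))
ctrl.move_linear([.513,-.1168,.33],R,.12)
print('dn',ctrl.move_linear([.513,-.1168,.218],R,.1,stop_force=8))
ctrl.close_gripper(30); ctrl.sleep(.2)
print('grip',ctrl.current_opening()*88,ctrl.current_grip_force(),ctrl.current_ee_pos(),ctrl.current_contact_force())
np.save('zg.npy',ctrl.current_ee_pos()[2])
ctrl.move_linear([.513,-.1168,.38],R,.12)
ctrl.sleep(.2); print(ctrl.current_ee_pos(),ctrl.current_contact_force(),ctrl.current_ft_torque(),ctrl.current_grip_force())
ctrl.move_to([.5945,.275,.40],down(r(24.5)));ctrl.sleep(.3)
print(ctrl.current_ee_pos(),ctrl.current_contact_force(),ctrl.current_ft_torque(),ctrl.current_t())
c=wgrab('w3');cv2.imwrite('pics/w3.png',c['pixels'])
a=grab('scene');cv2.imwrite('pics/s3.png',cv2.resize(a['pixels'][120:320,330:530],(600,600)))
E
```

```text
dn False
grip 57.672378998717534 29.97730404138565 [ 0.51303952 -0.11678881  0.21812366] [-1.33681066  1.33884229  3.66945892]
[ 0.51291897 -0.11680147  0.37954376] [-0.21628305  0.55317191 -5.71599995] [-0.06771868  0.12958927  0.03614162] 29.97644931077957
[0.59474018 0.27413727 0.40018879] [ 0.20786823 -0.65466779 -4.62937962] [-0.04371478  0.06033067  0.05634735] 10.1167
```

View pics/w3.png

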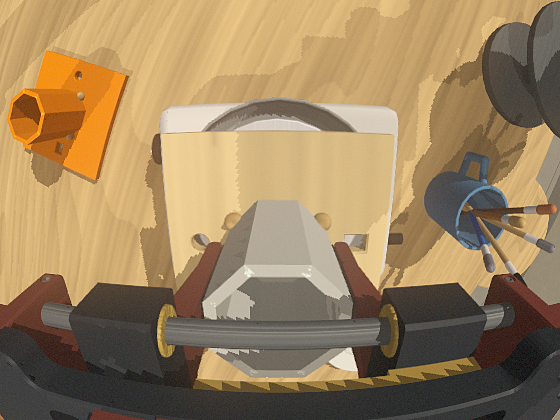

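The bat is held level, front corners at px (163,133) and (394,133), round hole (200,240), slot (356,241). Next I'll measure the bat in the hand from these and descend gently.

```bash
python3 - <<'E'
from h import *
r=np.radians
c=load('w3'); z=c['p'][2]-.2081
h,s,fl,fr=[watz(c,u,v,z)[:2] for u,v in((200,240),(356,241),(163,133),(394.5,133))]
x=(fr-fl)/np.linalg.norm(fr-fl); n=np.array([-x[1],x[0]])
print(np.linalg.norm(fr-fl),np.degrees(np.arctan2(x[1],x[0])),np.linalg.norm(s-h))
m=(fl+fr)/2
# front is away from the arm?
cand=[m-70e-3*n,m+70e-3*n]; print('centre cand',cand,'holes mid',(h+s)/2,'tcp',c['p'])
R=down(r(24.5))
T=[.5945,.275]
ctrl.move_linear([*T,.352],R,.06); ctrl.sleep(.3)
print(ctrl.current_ee_pos(),ctrl.current_contact_force())
print('touch',ctrl.move_linear([*T,.330],R,.01,stop_force=3)); 
print(ctrl.current_ee_pos(),ctrl.current_contact_force(),ctrl.current_ft_torque(),ctrl.current_t())
E
```

```text
0.1383533450006833 24.48981234569041 0.09948891047626618
centre cand [array([0.59631097, 0.27475772]), array([0.53827657, 0.40216262])] holes mid [0.59526454 0.27584906] tcp [0.59474018 0.27413727 0.40018879]
[0.59453783 0.27503776 0.35229747] [ 0.64818692  0.09286339 -4.12840987]
touch True
[0.59450945 0.27503229 0.33316453] [-0.33459479 -0.98007467  6.08948361] [-0.11181251  0.0316604   0.08760887] 13.1333
```

Contact came at TCP z 0.3332, which is the fully home height (0.333; on the pin tops would be 0.339). I'll confirm with a gentle sideways feel, then look.

```bash
python3 - <<'E'
from h import *
r=np.radians
R=down(r(24.5)); p=ctrl.current_ee_pos(); 
p[2]=.3338; ctrl.move_linear(p,R,.01); ctrl.sleep(.2); print(ctrl.current_ee_pos(),ctrl.current_contact_force())
w=R[:,0]  # across the pin line
for s in(1,-1):
    hit=ctrl.move_linear(p+s*.004*w,R,.008,stop_force=5); q=ctrl.current_ee_pos()
    print(s,hit,((q-p)@w*1000).round(2),q[2],ctrl.current_contact_force()); ctrl.move_linear(p,R,.02)
ctrl.sleep(.1); print(ctrl.current_ee_pos(),ctrl.current_contact_force(),ctrl.current_t())
a=grab('side');cv2.imwrite('pics/s4.png',cv2.resize(a['pixels'][60:210,160:310],(600,600),interpolation=cv2.INTER_CUBIC))
P=cloud(a);Q=P[60:210,160:310].reshape(-1,3);Q=Q[(Q[:,2]>.1)&(Q[:,2]<.145)&(abs(Q[:,0]-.595)<.1)&(abs(Q[:,1]-.275)<.1)]
print(np.histogram(Q[:,2],bins=np.arange(.1,.146,.003)))
E
```

```text
[0.59441698 0.27499749 0.33342607] [-0.02130443 -0.20567487 -5.18103971]
1 True 1.35 0.333209950602925 [-0.66552981 -1.22041493  2.14692717]
-1 True -1.69 0.33322033614547975 [-0.26285127  0.52222671  5.81996931]
[0.59425102 0.27509174 0.33325796] [ 0.11169126  1.13278399 -3.37231248] 15.175
(array([ 13,  13,  33,  19,  28,  66,  51, 127, 703, 212,  26,  21,  15,
        15,  17]), array([0.1  , 0.103, 0.106, 0.109, 0.112, 0.115, 0.118, 0.121, 0.124,
       0.127, 0.13 , 0.133, 0.136, 0.139, 0.142, 0.145]))
```

View pics/s4.png

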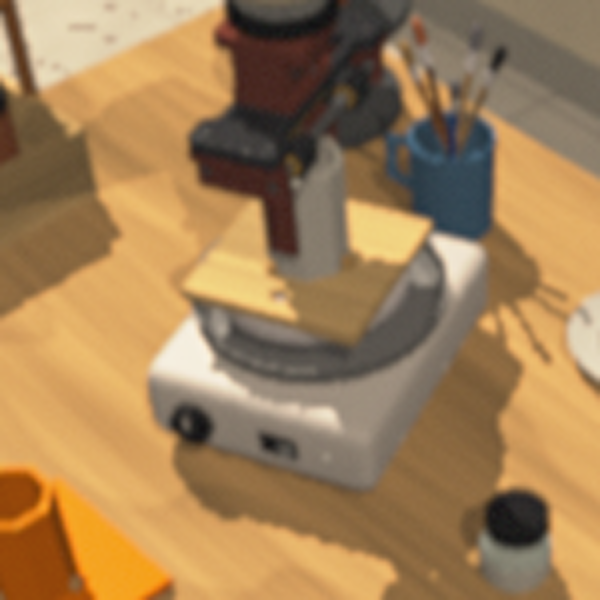

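The side view shows the bat flat on the head with a pin in its near hole at about (280,297). Depth puts its top at 0.125 m, so it is home. Releasing now, then retreating and checking.

```bash
python3 - <<'E'
from h import *
ctrl.open_gripper(); ctrl.sleep(.3)
p=ctrl.current_ee_pos(); p[2]+=.15; ctrl.move_linear(p,None,.08,stop_force=8); ctrl.sleep(.3)
print(ctrl.current_ee_pos(),ctrl.current_opening(),ctrl.current_contact_force(),ctrl.current_t())
for n,lo,hi in(('scene',.121,.13),('side',.121,.13)):
    a=grab(n);Q=cloud(a).reshape(-1,3)
    Q=Q[(Q[:,2]>lo)&(Q[:,2]<hi)&(abs(Q[:,0]-.595)<.1)&(abs(Q[:,1]-.275)<.1)]
    A=np.c_[Q[:,:2]-[.595,.275],np.ones(len(Q))]; s=np.linalg.lstsq(A,Q[:,2],rcond=None)[0]
    print(n,len(Q),'slopes,z',s.round(4),cv2.minAreaRect((Q[:,:2]*1000).astype(np.float32)))
a=load('scene');cv2.imwrite('pics/s5.png',np.hstack([cv2.resize(a['pixels'][200:350,340:490],(400,400),interpolation=cv2.INTER_CUBIC),cv2.resize(load('side')['pixels'][80:200,180:300],(400,400),interpolation=cv2.INTER_CUBIC)]))
E
```

```text
[0.59449733 0.27503438 0.48369222] 1.0056296055415876 [ 0.30938563  0.1018124  -0.21228723] 18.5
scene 2725 slopes,z [ 0.0008 -0.0005  0.1247] ((595.0423583984375, 273.3653869628906), (143.1385040283203, 142.19754028320312), 24.016035079956055)
side 1044 slopes,z [0.0009 0.0018 0.1257] ((594.0119018554688, 276.2264404296875), (147.43939208984375, 142.92535400390625), 24.621997833251953)
```

View pics/s5.png

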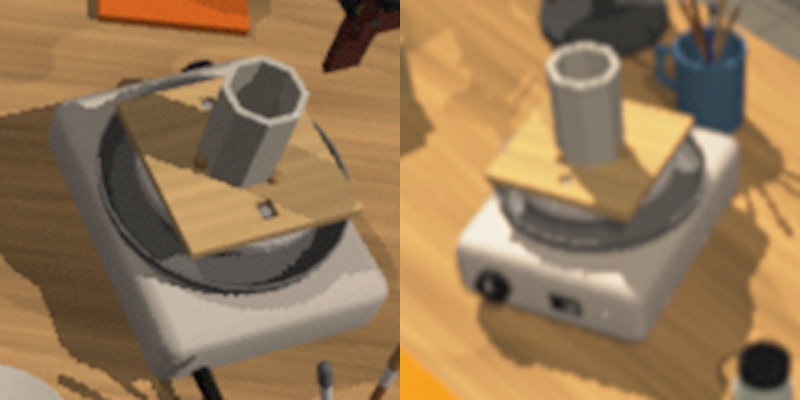

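The bat lies level, top at 0.125 m, with pins showing in both holes (left view, (208,104) and (266,209)). The gripper is clear and open, so I'm handing in.

```bash
python3 -c "
from workcell import ctrl
print(ctrl.sign_off(),ctrl.current_t())"
```

```text
the job is handed in; nothing more can be done
the job is handed in; nothing more can be done
```

The tumbler's bat is seated flat on the wheel head with both pins in its holes and the gripper clear; the job is handed in at about 19 s on the robot's clock, but the call returned no pass/fail verdict.

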